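# Fit the square die and its bayonet cap on the clay extruder

## Robot

A 6-joint arm with a two-finger parallel gripper is mounted at the origin on a cart in front of the work surface, level with it; the furniture and walls round the work are solid. World frame = base frame: x ahead of the robot, y to its left, z up, the work surface at z = 0. Lengths are in mm, angles in degrees, forces in N, time in s.
With the tool pointing down it reaches from about 250 to 775 mm from the base axis. Payload 4 kg.
Tool frame: the origin (TCP) lies on the centre line of the jaws, within the pads' length; the fingertips stand 11 mm ahead of it and the grasp point (between the pads) lies 8 mm behind it; x points along the fingers, y is the direction in which the jaws open and shut, and the axes are right-handed (so a half turn about x gives the same grasp; the last joint's range is limited). The gripper opens to 85 mm and grips with 20 to 120 N. Pads are 22 mm wide; open, the fingers measure 114 mm over their backs; the gripper's body (76 mm by 85 mm) begins 54 mm behind the grasp point. The pads swing forward as they close: fully open they stand 13 mm farther back than shut.
Start: joints at [-79.131, 4.996, 78.535, -0, 96.463, -5.907], TCP at [158.745, -526.608, 242.341] pointing down, gripper open.
Joint ranges: [-177.83, 177.83], [-43.37, 116.18], [15.69, 146.23], [-61.86, 241.86], [9.47, 152.12], [-147.06, 147.06]. Speed limits (degrees/s): [159.86, 159.86, 180, 180, 180, 180].

## Interface

Orientations are given as a 3x3 rotation matrix whose columns are the frame's x, y, z axes.
In Python, from bench import manip, get_image, order gives the robot as it stands.
- The arm moves only by the shell command python3 -m pendant 'ROWS'. ROWS is JSON, a list of rows, each a list of 7 numbers: the shift along the tool's x, y, z in mm, then the turn, a rotation vector about the tool's x, y, z in degrees, then the opening, from 0 (shut) to 1 (fully open). A call has 1 to 5 rows; each row is the pose to reach, as a shift and turn from the pose measured when the call began, along the tool's axes at that moment; what a row does not reach only later rows make up. A row lasts 1/8 s, in which the tool goes at most 62.5 mm and 10.7 degrees, less where a joint would pass 70% of its speed; a pose out of reach is approached as far as the arm can. A call with a gripper value outside its range is refused whole. The fingers move at their own pace and stop on an object; the grip force is fixed at half the most. Time passes only in rows, so rows that repeat a pose let the fingers close. It gives the time, the measured TCP pose, the force and the opening at its end, in the units of the state.
- manip.state(): the state, without advancing time (a new reading comes with each control period).
- get_image(name): name is "scene" or "top" or "wrist"; returns a dict with "image" (384x512x3 uint8, blue, green, red), "fov_y" (degrees; the focal length in pixels is half the picture's height over the tangent of half this angle, whatever the lens; pixels are square), "cx", "cy" (the principal point, pixels), "world_from_camera" (4x4, takes a point from camera to world coordinates). Camera axes: x right, y down, z forward; pixel columns grow to the right and rows downward; lengths in mm; the calibration is good to about 2 mm. A picture is of the moment at which its call begins. There is no depth.
- order.sign_off(): hands the job in, once; it reports no verdict.
The state is a dict: "time_s": time; "qpos": joint angles; "dq": joint speeds; "effort": joint torques, N m; "ee_pos": TCP position; "ee_rot": TCP orientation; "wrist_force": force on the tool from outside, world axes, zero at the start; "wrist_torque": the same for the moment, N m; "width": finger opening in mm.
Only numpy, scipy, OpenCV 4.12 (cv2) and the standard library are available. Lean on these libraries where they do the work, as an engineer would, in place of code of your own. Each camera call takes 0.05 s, during which the arm holds its last target. There are 200 camera calls.

## Task

Get the bench extruder ready: set the die with the square opening into the barrel's mouth, spigot down, then put the ring cap over it, turn it backwards (anticlockwise from above) under light pressure until its lugs drop off the thread starts, and only then screw it clockwise until it is home at the stops and squeezes the die onto its seal. Work by feel and never force the cap against the barrel's threads or stops, and leave the other die and the things round about where they are.

Things in the scene. Friction and masses are not known exactly. Their poses are not given: they have to be found in the camera images.
- extruder: Bench clay extruder, bolted down: grey cast foot 150 x 100 mm, column with side crank (92 mm high), clamp collar (78 mm high) gripping an upright bright barrel. Origin on the table under the barrel's axis, z up; the column is on its +x side. Its yaw does not tell the threads' angle: the barrel may stand at any angle in the collar (gripped fast, it does not turn with the cap).
- mouth (a point): Centre of the barrel's rim, on its vertical axis, 125 mm over the table; all heights below count from here. Barrel 42 mm across, bore 37 mm.
- seal_top (a point): On the barrel's axis, 4 mm above the mouth: top of the rubber seal ring that lies on the rim, bore 37 mm, 42 mm across. The die's flange rests on it. It yields up to 4 mm when pressed: 4 N to start, about 10 N at 2.5 mm.
- ramp_top (a point): On the barrel's axis, 6 mm below the mouth: height of the level tops of the four thread ramps round the outside of the barrel, 90 degrees apart, 54 mm across. Each is 60 degrees long, from its start clockwise to its stop. Lugs under a ramp are drawn down when turned clockwise: its underside falls from -8.5 mm at the start to -11.7 mm over 36 degrees, then is level.
- stop_top (a point): On the barrel's axis, 3.5 mm below the mouth: height of the tops of the four upright stop ribs (down to -16.5 mm, 5 degrees wide), one at each ramp's clockwise end. They stop a lug that comes clockwise, under the ramp (home) or along its top (wrong). From a rib clockwise to the next ramp's start is an open gap of 25 degrees where a lug can drop; so from a ramp's top it is found anticlockwise.
- cap: Aluminium ring cap with knurled skirt, 65 mm across, 28.2 mm high, about 120 g, lying open side down, as it is used; origin at the centre of its underside, z up. Origin's height from the mouth over the seated die: -8 mm with lugs on the ramps, -5.5 on the stop ribs, -14.2 dropped in the gaps (lying on the die), -16.7 screwed home. Backing takes at most 75 degrees, home is 60 to 75 degrees forward.
- cap_lugs (a point): On the cap's axis, 3.5 mm above its underside: middle height of four inner lugs on the cap's +x, +y, -x and -y axes, each 10 degrees wide, 3 mm thick, reaching in to 48.6 mm across; skirt bore 57 mm, bevelled to 60 at its foot. Turning the cap home takes 0.1 to 0.4 N m; a rise of 0.3 N m at the stops is firm enough, 1 N m is forcing.
- cap_face (a point): On the cap's axis, 24.2 mm above its underside: inner face of its top (4 mm thick, with a 30 mm hole), which presses on the die's flange.
- die_square: The wanted die: bright steel disc with a square opening of about 13 mm, spigot down. Origin at the centre of the spigot's underside, z up. Spigot 34 mm across and 7 mm long with a bevelled foot, above it a flange 43 mm across and 6 mm thick (top at 13 mm, bevelled edge). 70 g. Seated on the seal its origin is 3 mm below the mouth, with the cap home 5.5 mm below.
- die_round: The other die, of the same shape but with a round opening of 20 mm; it stays where it lies. Origin as for the square die.
- clay_ball: Grey clay ball, about 60 mm, a bystander; origin under its centre.
- dish: Small bisque dish, 72 mm across, 24 mm high, a bystander; origin under its centre.
- needle: Needle tool with wooden handle, 150 mm long, a bystander; origin at its middle, at the underside.
- tape: Roll of paper tape, 64 mm across, 24 mm high, a bystander; origin under its centre.

How it is judged:
By the outcome, as a careful person would: the job done as asked, in the order asked, and still so for the second after the job is handed in, with the robot touching nothing.
It also fails if it takes over 72 s, if anything falls off the work surface, if the arm or the gripper's body presses on something with over 40 N, if the wrist force passes 120 N, or if a joint passes its speed limit or range.

## Working session

There is one attempt and no reset: what is moved stays moved. The work goes in short steps, Python scripts to look and compute and a shell command to move; the robot and the scene stay as the last step left them, time stands still between calls to the robot, and variables do not carry over. Pictures are saved under pics/ and viewed, about 8 in all and at most 12, crops included, and the job is handed in when it is done.

```bash
mkdir -p pics; ls; cat > h.py <<'E'
import numpy as np, cv2
from bench import manip, get_image, order
def cam(n):
    d=get_image(n); return d
def f_of(d): return d["image"].shape[0]/2/np.tan(np.radians(d["fov_y"]/2))
def ray(d,u,v):
    T=np.array(d["world_from_camera"]); f=f_of(d)
    r=T[:3,:3]@np.array([(u-d["cx"])/f,(v-d["cy"])/f,1]); return T[:3,3],r/np.linalg.norm(r)
def onz(d,u,v,z):
    o,r=ray(d,u,v); return o+r*(z-o[2])/r[2]
def proj(d,p):
    T=np.array(d["world_from_camera"]); c=T[:3,:3].T@(np.array(p)-T[:3,3]); f=f_of(d)
    return d["cx"]+f*c[0]/c[2], d["cy"]+f*c[1]/c[2]
def st():
    s=manip.state(); np.set_printoptions(precision=2,suppress=True)
    print("t",s["time_s"],"pos",np.array(s["ee_pos"]),"w",s["width"],"F",np.array(s["wrist_force"]),"M",np.array(s["wrist_torque"])); print(np.array(s["ee_rot"])); print(np.array(s["qpos"])); return s
E
python3 - <<'E'
from h import *
import pickle
st()
D={}
for n in("top","scene","wrist"):
    d=cam(n);D[n]=d;print(n,d["fov_y"],d["cx"],d["cy"]);print(np.array(d["world_from_camera"]))
    cv2.imwrite(f"pics/{n}0.png",d["image"])
pickle.dump(D,open("d0.pkl","wb"))
def up(i): return cv2.resize(i,(400,300))
cv2.imwrite("pics/a.png",cv2.resize(D["top"]["image"],(800,600),interpolation=cv2.INTER_CUBIC))
cv2.imwrite("pics/b.png",np.vstack([np.hstack([D["scene"]["image"],])]))
E
```

```text
pics
t 0.0 pos [ 158.67 -526.1   241.09] w 85.73704361234824 F [-1.32 -0.41 -0.27] M [ 0.01 -0.04 -0.03]
[[-0.    0.29 -0.96]
 [ 0.   -0.96 -0.29]
 [-1.   -0.   -0.  ]]
[-79.13   5.04  78.63  -0.    96.46  -5.91]
top 49.151186086478866 256.9958108320238 190.49367247395995
[[  -0.     -1.      0.09  373.25]
 [  -1.      0.     -0.    -58.43]
 [  -0.     -0.09   -1.   1352.36]
 [   0.      0.      0.      1.  ]]
scene 56.659511412652144 257.62082018944443 191.8339669003976
[[  -0.46   -0.53    0.71 -511.26]
 [  -0.89    0.29   -0.37  414.92]
 [  -0.01   -0.8    -0.6   909.52]
 [   0.      0.      0.      1.  ]]
wrist 68.98428914450453 251.77039077875986 192.84731084141464
[[   0.29   -0.91   -0.31  240.03]
 [  -0.96   -0.27   -0.09 -502.47]
 [  -0.      0.33   -0.95  372.26]
 [   0.      0.      0.      1.  ]]
```

View pics/a.png

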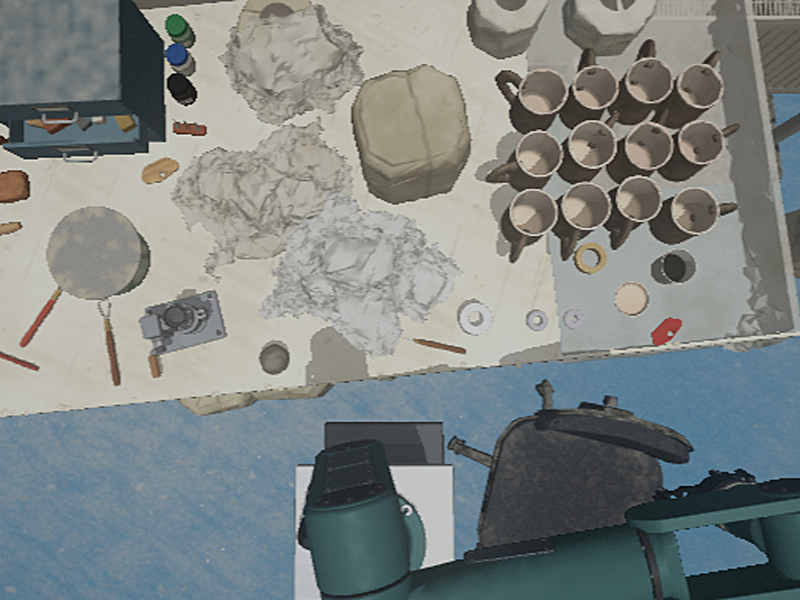

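View pics/b.png

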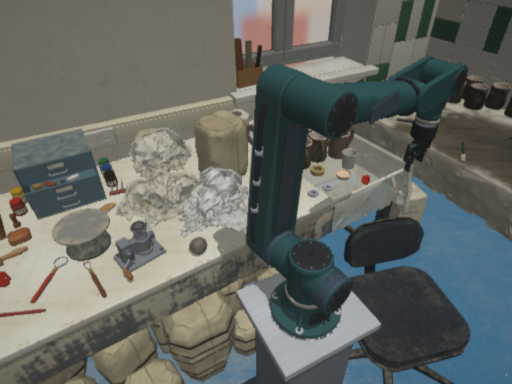

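Top view (800x600 scale): extruder about (180,320), cap (475,318), the two dies (537,320) and (572,320), clay ball (274,358), needle (440,345), tape (590,257), dish (632,298). Next I'll compute positions.

```bash
python3 - <<'E'
from h import *
import pickle
D=pickle.load(open("d0.pkl","rb"));d=D["top"]
for n,u,v,z in[("cap",475,318,28),("dieA",537,320,13),("dieB",572,320,13),("barrel",178,316,125),("ball",274,358,30),("needle",440,345,5),("tape",590,257,24),("dish",632,298,24)]:
    print(n,onz(d,u/1.5625,v/1.5625,z))
I=d["image"]
a=cv2.resize(I[180:240,80:150],None,fx=6,fy=6,interpolation=cv2.INTER_CUBIC)
b=cv2.resize(I[180:240,280:380],None,fx=4,fy=4,interpolation=cv2.INTER_CUBIC)
b=cv2.copyMakeBorder(b,0,a.shape[0]-b.shape[0],0,0,cv2.BORDER_CONSTANT)
w=cv2.resize(D["wrist"]["image"],(300,225));w=cv2.copyMakeBorder(w,0,0,0,0,0)
c=np.hstack([a,b[:, :380]]);print(c.shape)
c[240:240+120,420:420+160]=cv2.resize(D["wrist"]["image"],(160,120))
cv2.imwrite("pics/c.png",c)
E
```

```text
cap [ 444.55376    -206.83515739   28.        ]
dieA [ 440.68471918 -335.12586673   13.        ]
dieB [ 440.35363946 -406.62912775   13.        ]
barrel [445.65840591 360.38784172 125.        ]
ball [365.94057273 198.01152159  30.        ]
needle [ 390.75645065 -136.92585592    5.        ]
tape [ 568.42233786 -443.98738164   24.        ]
dish [ 483.97120357 -526.88092802   24.        ]
(360, 800, 3)
```

View pics/c.png

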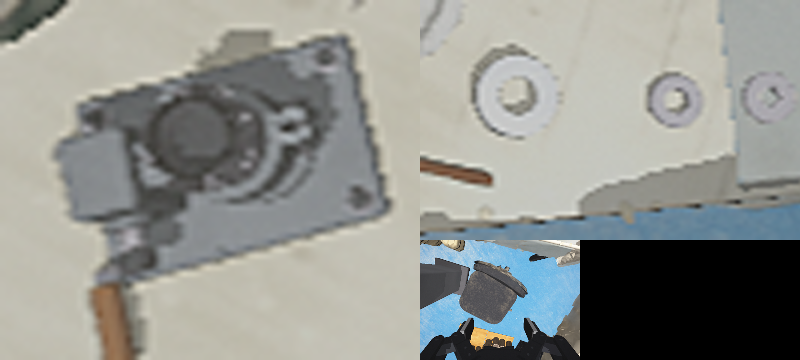

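Top view suggests die A (round opening) at (441,-335) and die B (small opening, probably square) at (440,-407). I'll check them closer with the wrist camera.

```bash
python3 -m pendant '[[20,-30,-160,0,0,0,0.6],[30,-50,-230,0,0,0,0.6],[41,-67,-315,0,0,0,0.6],[41,-67,-315,0,0,0,0.6],[41,-67,-315,0,0,0,0.6]]'; python3 -m pendant '[[0,0,-20,0,0,0,0.6],[0,0,-20,0,0,0,0.6]]'
python3 - <<'E'
from h import *
import pickle
st(); d=cam("wrist"); pickle.dump(d,open("w1.pkl","wb")); cv2.imwrite("pics/w1.png",d["image"])
for n,p in dict(A=(440.7,-335,13),B=(440.4,-406.6,13),cap=(444.5,-206.8,28)).items(): print(n,proj(d,p))
E
```

```text
time_s: 0.78
ee_pos: [431.6, -375.8, 201.6]
ee_rot: [[-0.001, 0.289, -0.957], [0.002, -0.957, -0.289], [-1.0, -0.002, 0.0]]
wrist_force: [0.2, -0.5, -0.3]
width: 51.3
time_s: 1.02
ee_pos: [451.4, -369.5, 201.0]
ee_rot: [[-0.002, 0.291, -0.957], [0.002, -0.957, -0.291], [-1.0, -0.003, 0.001]]
wrist_force: [-0.3, -0.3, -0.4]
width: 51.4
t 1.025 pos [ 451.44 -369.47  200.95] w 51.44978384416814 F [-0.33 -0.32 -0.36] M [0.03 0.04 0.05]
[[-0.    0.29 -0.96]
 [ 0.   -0.96 -0.29]
 [-1.   -0.    0.  ]]
[-44.87  10.    77.64   0.01  92.52  28.23]
A (np.float64(220.87455936323462), np.float64(172.67261302905848))
B (np.float64(278.38865277087706), np.float64(189.70417515258853))
cap (np.float64(105.55204335070675), np.float64(139.52446188150074))
```

View pics/w1.png

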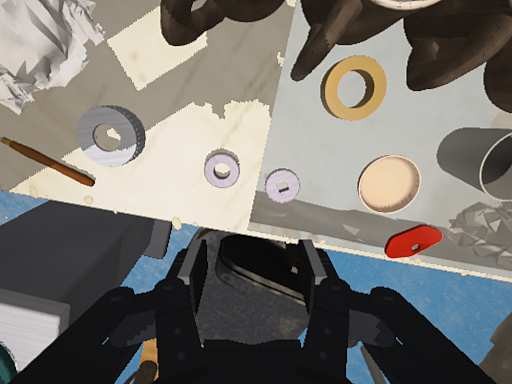

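The wrist view shows die A at (222,170), with a round opening, and die B at (283,186), with a small squarish one. The cap is at (111,136). I'll turn 90° and look closer above die B.

```bash
python3 - <<'E'
from h import *
import pickle
d=pickle.load(open("w1.pkl","rb"))
for n,u,v in(("A",222,169),("B",282.5,185)): print(n,onz(d,u,v,12))
E
python3 -m pendant '[[10,0,0,-10,0,0,0.6],[20,5,10,-20,0,0,0.6],[40,15,20,-30,0,0,0.6],[60,25,20,-40,0,0,0.6],[80,35,20,-50,0,0,0.6]]'; python3 -m pendant '[[0,0,0,-10,0,0,0.6],[0,0,0,-20,0,0,0.6],[0,0,0,-30,0,0,0.6],[0,0,0,-40,0,0,0.6],[0,0,0,-40,0,0,0.6]]'
python3 - <<'E'
from h import *
import pickle
st(); d=cam("wrist"); pickle.dump(d,open("w2.pkl","wb")); cv2.imwrite("pics/w2.png",d["image"])
for n,p in dict(A=(440.7,-335,13),B=(440.4,-406.6,13),cap=(444.5,-206.8,28)).items(): print(n,proj(d,p))
E
```

```text
A [ 445.11250869 -335.09056218   12.        ]
B [ 447.18266962 -409.60052914   12.        ]
time_s: 1.7
ee_pos: [439.2, -411.6, 121.3]
ee_rot: [[-0.002, 0.92, -0.392], [0.0, -0.392, -0.92], [-1.0, -0.002, 0.0]]
wrist_force: [0.5, -0.1, 0.1]
width: 51.5
time_s: 2.33
ee_pos: [437.5, -413.1, 121.8]
ee_rot: [[-0.002, 0.958, 0.286], [-0.0, 0.286, -0.958], [-1.0, -0.002, -0.0]]
wrist_force: [0.2, 0.9, -0.7]
width: 51.4
t 2.325 pos [ 437.47 -413.07  121.78] w 51.42162600058815 F [ 0.16  0.92 -0.7 ] M [-0.01  0.03 -0.02]
[[-0.    0.96  0.29]
 [-0.    0.29 -0.96]
 [-1.   -0.   -0.  ]]
[-48.69  14.53  81.38  -0.12  84.16 -65.32]
A (np.float64(282.1707920826108), np.float64(108.77756128782343))
B (np.float64(256.42554950508253), np.float64(187.9938341241898))
cap (np.float64(355.6133447050515), np.float64(-92.14767069667334))
```

View pics/w2.png

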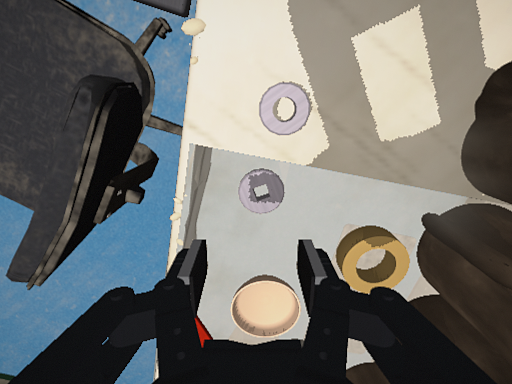

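Die B at (261,190) clearly has the square opening; die A at (285,108) is the round one.

```bash
python3 - <<'E'
from h import *
import pickle
d=pickle.load(open("w2.pkl","rb"));I=d["image"]
for n,u0,v0 in(("B",261,190),("A",285,108)):
    c=I[v0-8:v0+8,u0-15:u0+15].reshape(-1,3)
    hsv=cv2.cvtColor(I,cv2.COLOR_BGR2HSV); m=cv2.inRange(hsv,(120,15,90),(165,90,240))
    r=m[v0-32:v0+32,u0-32:u0+32]; k=max(cv2.findContours(r,cv2.RETR_EXTERNAL,cv2.CHAIN_APPROX_NONE)[0],key=cv2.contourArea)
    e=cv2.fitEllipse(cv2.convexHull(k)); u,v=e[0][0]+u0-32,e[0][1]+v0-32
    print(n,(u,v),e[1],onz(d,u,v,12), "expected dia px",43*f_of(d)/(d["world_from_camera"][2][3]-12))
t=pickle.load(open("d0.pkl","rb"))["top"]; print([onz(t,a/1.5625,b/1.5625,12) for a,b in((537,320),(572.5,319.5))])
E
```

```text
B (260.8544578552246, 190.83687591552734) (43.539222717285156, 44.606056213378906) [ 445.15829383 -408.35179842   12.        ] expected dia px 49.896984235198104
A (284.16664695739746, 108.47904586791992) (49.48729705810547, 52.11426544189453) [ 442.31135855 -334.31352186   12.        ] expected dia px 49.896984235198104
[array([ 440.73506884, -335.33245736,   12.        ]), array([ 441.42201257, -407.93877112,   12.        ])]
```

```bash
python3 -m pendant '[[40,7.5,-2.5,0,0,0,0.75],[80,7.5,-2.5,0,0,0,0.75],[95,7.5,-2.5,0,0,0,0.75],[95,7.5,-2.5,0,0,0,0.75]]'; python3 - <<'E'
from h import *
import pickle
st(); d=cam("wrist"); pickle.dump(d,open("w3.pkl","wb")); cv2.imwrite("pics/w3.png",d["image"])
s=manip.state()
print("B",proj(d,(444,-408.5,12)),"tcp",proj(d,s["ee_pos"]))
E
```

```text
time_s: 2.88
ee_pos: [443.2, -408.1, 25.9]
ee_rot: [[-0.004, 0.959, 0.284], [0.001, 0.284, -0.959], [-1.0, -0.003, -0.002]]
wrist_force: [-0.1, 0.8, 0.0]
width: 64.1
t 2.875 pos [ 443.16 -408.15   25.87] w 64.0689129721291 F [-0.1   0.79  0.04] M [ 0.03 -0.03 -0.02]
[[-0.    0.96  0.28]
 [ 0.    0.28 -0.96]
 [-1.   -0.   -0.  ]]
[-47.98  19.42  86.82  -0.12  73.97 -64.46]
B (np.float64(251.80787171339972), np.float64(247.56906466969556)) tcp (np.float64(251.52905531134235), np.float64(263.0943594358748))
```

View pics/w3.png

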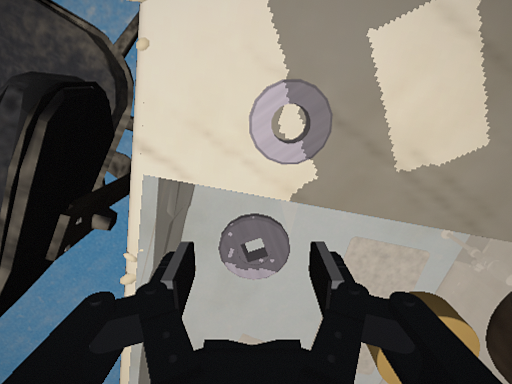

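Square die at (254,247), about 71 px across; the round one at (290,122), about 82 px. The size difference hints at a height difference, so I'll triangulate both.

```bash
python3 - <<'E'
from h import *
import pickle
L=lambda n:pickle.load(open(n,"rb")); C=[L("d0.pkl")["top"],L("w1.pkl"),L("w2.pkl"),L("w3.pkl")]
P=dict(B=[(366.4,204.5),(282.5,185.5),(261,190.5),(254.3,247)],A=[(343.7,204.8),(222,169.5),(284.5,108.5),(290.3,122)])
for n,p in P.items():
    A=np.zeros((3,3));b=np.zeros(3);R=[]
    for d,(u,v) in list(zip(C,p)):
        o,r=ray(d,u,v);M=(np.eye(3)-np.outer(r,r))/ (np.linalg.norm(o)**0) /o[2]**2;A+=M;b+=M@o
    x=np.linalg.solve(A,b);print(n,x,[np.round(np.array(proj(d,x))-q,1) for d,q in zip(C,p)])
    print([np.round(onz(d,*q,x[2])[:2],1) for d,q in zip(C,p)])
d=C[3]; cv2.imwrite("pics/w3c.png",cv2.resize(d["image"][60:310,190:350],None,fx=3.2,fy=2.4*1.0) if 0 else cv2.resize(d["image"][60:300,180:360],None,fx=2.5,fy=2.5,interpolation=cv2.INTER_CUBIC))
E
```

```text
B [ 445.77529815 -409.65025819    8.43824535] [array([ 0.2, -1.3]), array([-0.6, -0.3]), array([-0. ,  0.6]), array([-0.2, -0.1])]
[array([ 441.5, -408.9]), array([ 445.6, -410.5]), array([ 445.6, -409.1]), array([ 445.9, -409.7])]
A [ 443.04174933 -334.43146173    6.50605259] [array([-0.7, -0.6]), array([-0.5, -0.2]), array([-0.3,  0.1]), array([-0. ,  0.2])]
[array([ 441. , -336.5]), array([ 443. , -335.1]), array([ 443.2, -334.3]), array([ 443. , -334.3])]
```

View pics/w3c.png

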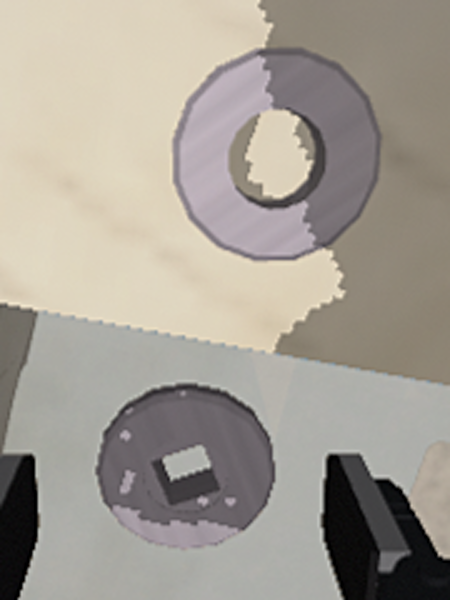

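Allowing for the oblique view, both dies have the right size and height. The specks on die B are light gaps in the gripper's shadow. I'll grip B.

```bash
python3 -m pendant '[[5,1.8,1.5,0,0,0,0.7],[9,1.8,1.5,0,0,0,0.6],[11.5,1.8,1.5,0,0,0,0.55],[11.5,1.8,1.5,0,0,0,0.5]]'; python3 -m pendant '[[0,0,0,0,0,0,0.3],[0,0,0,0,0,0,0.3],[0,0,0,0,0,0,0.3],[0,0,0,0,0,0,0.3]]'
```

```text
time_s: 3.42
ee_pos: [446.1, -409.9, 15.9]
ee_rot: [[-0.002, 0.959, 0.285], [-0.001, 0.285, -0.959], [-1.0, -0.002, 0.0]]
wrist_force: [-0.7, 0.3, -1.3]
width: 42.5
time_s: 3.92
ee_pos: [446.4, -410.1, 16.5]
ee_rot: [[-0.001, 0.959, 0.285], [-0.002, 0.285, -0.959], [-1.0, -0.002, 0.001]]
wrist_force: [-0.7, 0.1, 4.7]
width: 39.1
```

```bash
python3 -m pendant '[[0,0,0,0,0,0,0.3],[-4,0,0,0,0,0,0.3],[-30,0,0,0,0,0,0.3],[-30,0,0,0,0,0,0.3]]';  python3 - <<'E'
from h import *
st(); d=cam("wrist"); cv2.imwrite("pics/w4.png",d["image"])
E
```

```text
time_s: 4.42
ee_pos: [447.5, -411.2, 48.3]
ee_rot: [[0.002, 0.959, 0.285], [-0.005, 0.285, -0.959], [-1.0, 0.0, 0.005]]
wrist_force: [0.7, -0.4, 0.6]
width: 38.9
t 4.425 pos [ 447.48 -411.22   48.29] w 38.936306470951685 F [ 0.71 -0.42  0.62] M [ 0.   -0.01  0.05]
[[ 0.    0.96  0.28]
 [-0.    0.28 -0.96]
 [-1.    0.    0.01]]
[-47.87  18.44  85.29  -0.12  75.99 -64.38]
```

View pics/w4.png

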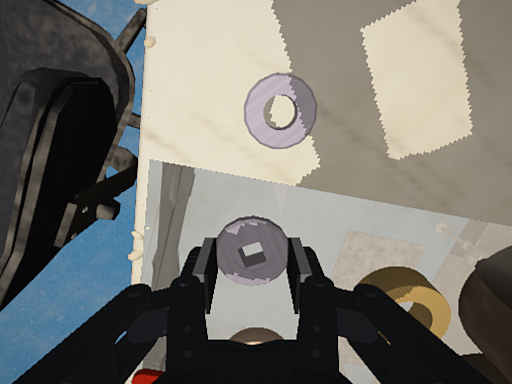

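```bash
python3 - <<'E'
from h import *
import pickle
d=cam("wrist");pickle.dump(d,open("w4.pkl","wb"));s=manip.state();R=np.array(s["ee_rot"]);p=np.array(s["ee_pos"])
for z in(0,3.5,6):
  for q in((252,250),(217,250),(288,250),(252,216),(252,284)):
    x=onz(d,*q,p[2]-z); print(z,q,R.T@(x-p))
I=d["image"][200:300,190:320]; cv2.imwrite("pics/w4c.png",cv2.resize(I,None,fx=6,fy=6,interpolation=cv2.INTER_CUBIC))
E
```

```text
0 (252, 250) [-0.00550996  1.18254618 -4.6307632 ]
0 (217, 250) [  0.02923808 -17.64826865  -4.61895443]
0 (288, 250) [-0.0412413  20.54623398 -4.64290614]
0 (252, 216) [-1.98331970e-02  1.17552122e+00 -2.45767182e+01]
0 (252, 284) [1.01841511e-02 1.19024350e+00 1.72242184e+01]
3.5 (252, 250) [ 3.495981    1.1892401  -2.54875476]
3.5 (217, 250) [  3.53165158 -18.14152046  -2.53663248]
3.5 (288, 250) [ 3.45930101 21.06702105 -2.56122008]
3.5 (252, 216) [  3.48127749   1.18202863 -23.02426168]
3.5 (252, 284) [ 3.51209178  1.19714178 19.88646217]
6 (252, 250) [ 5.99704597  1.19402147 -1.06160587]
6 (217, 250) [  6.03337551 -18.49384318  -1.04925965]
6 (288, 250) [ 5.95968838 21.43901181 -1.07430147]
6 (252, 216) [  5.98207084   1.18667678 -21.91536419]
6 (252, 284) [ 6.01345437  1.20206912 21.78806489]
```

View pics/w4c.png

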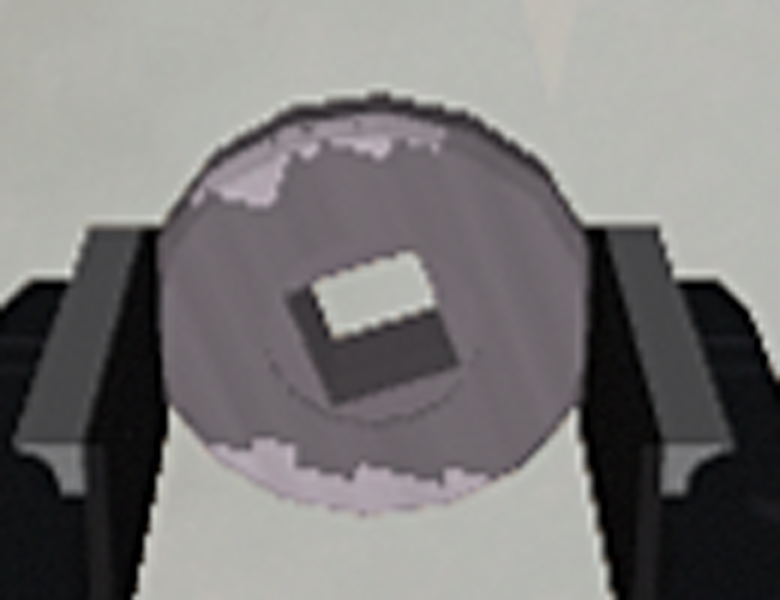

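Die is right side up and lifted, about 1-2 mm off the pads' middle. I'll carry it high towards the extruder and stop short, so the wrist camera can see the mouth.

```bash
python3 -m pendant '[[-60,0,0,0,0,0,0.3],[-120,0,0,0,0,0,0.3],[-182,20,-20,0,0,0,0.3],[-182,30,-80,0,0,0,0.3],[-182,50,-140,0,0,0,0.3]]'; python3 -m pendant '[[0,20,-60,0,0,0,0.3],[0,40,-120,0,0,0,0.3],[0,60,-180,0,0,0,0.3],[0,80,-240,0,0,0,0.3],[0,100,-300,0,0,0,0.3]]'; python3 -m pendant '[[0,20,-60,0,0,0,0.3],[0,40,-120,0,0,0,0.3],[0,55,-170,0,0,0,0.3],[0,68,-220,0,0,0,0.3],[0,68,-230,0,0,0,0.3]]'; python3 - <<'E'
from h import *
s=st(); d=np.array([466,293,230])-s["ee_pos"]; print("tool delta",np.array(s["ee_rot"]).T@d)
E
```

```text
time_s: 5.15
ee_pos: [454.5, -261.3, 227.7]
ee_rot: [[-0.001, 0.959, 0.283], [-0.001, 0.283, -0.959], [-1.0, -0.001, 0.001]]
wrist_force: [1.0, 0.8, -0.3]
width: 39.5
time_s: 5.78
ee_pos: [464.6, 51.8, 225.8]
ee_rot: [[-0.003, 0.959, 0.283], [-0.001, 0.283, -0.959], [-1.0, -0.003, 0.001]]
wrist_force: [0.9, 0.2, -1.0]
width: 39.4
time_s: 6.4
ee_pos: [463.5, 294.3, 223.2]
ee_rot: [[-0.006, 0.958, 0.287], [-0.002, 0.287, -0.958], [-1.0, -0.006, 0.001]]
wrist_force: [-0.0, -1.0, 0.0]
width: 39.3
t 6.4 pos [463.54 294.28 223.15] w 39.34774313235961 F [-0.04 -1.01  0.04] M [-0.02  0.    0.03]
[[-0.01  0.96  0.29]
 [-0.    0.29 -0.96]
 [-1.   -0.01  0.  ]]
[26.48  5.39 80.28  0.03 94.7   9.81]
tool delta [-6.86  1.94  1.94]
```

```bash
python3 - <<'E'
from h import *
import pickle
d=cam("wrist");d["st"]=manip.state();pickle.dump(d,open("w5.pkl","wb")); cv2.imwrite("pics/w5.png",cv2.resize(d["image"],(800,600),interpolation=cv2.INTER_CUBIC))
print(np.array(proj(d,(445.7,360.4,129)))*1.5625)
E
```

```text
[396.90177765 182.32828315]
```

View pics/w5.png

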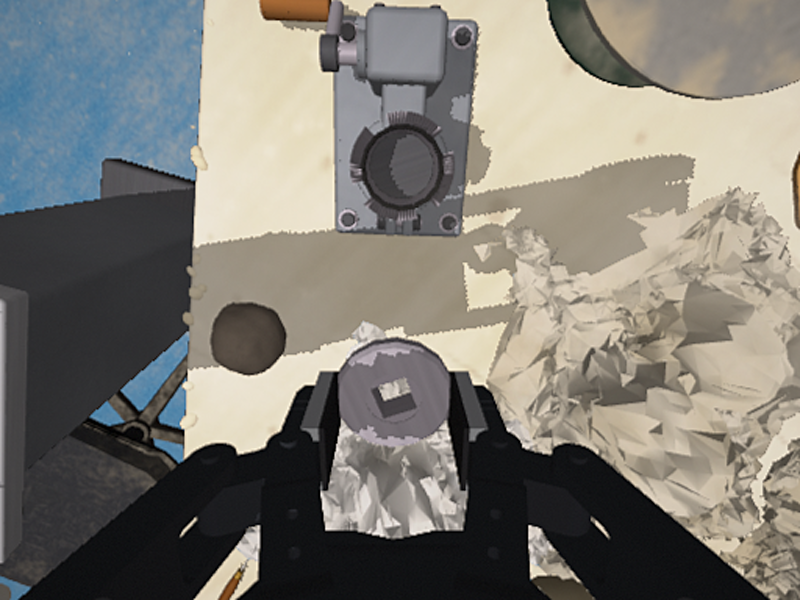

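The mouth with its dark seal ring is at about (403,164), with the ramps as dark arcs round it. The held die is at (394,392). Ten pictures used; the rest numerically.

```bash
python3 - <<'E'
from h import *
import pickle
d=pickle.load(open("w5.pkl","rb"));I=d["image"];g=cv2.cvtColor(I,cv2.COLOR_BGR2GRAY)
c=np.array([258.,105.])
np.set_printoptions(linewidth=200)
def prof(c,a,r): 
    return cv2.remap(g,np.float32([c[0]+r*np.cos(a)]),np.float32([c[1]+r*np.sin(a)]),cv2.INTER_LINEAR)[0]
r=np.arange(14,40,1.)
print(r.astype(int))
for k in range(0,360,20): print(k,prof(c,np.radians(k),r))
E
```

```text
[14 15 16 17 18 19 20 21 22 23 24 25 26 27 28 29 30 31 32 33 34 35 36 37 38 39]
0 [ 89  88  89  90  86  77  80  86  64  41  35  62  96 110 104 112 108  94  78  97 101 100 100 101  94  81]
20 [ 89  90  91  90  91  69  75  83  81  59  44  39  49  68  72  72  72  72  69  90  99 100  99  97  94 116]
40 [ 89  90  91  92  93  89  84  83  84  80  58  40  42  51  64  69  73  75  73  80 126 117  98  98  99 100]
60 [91 92 92 92 93 92 81 72 81 82 79 59 44 42 61 91 94 98 98 97 97 98 98 98 99 97]
80 [ 91  92  91  93  95  95  78  63  67  74  79  69  48  38  39  64  86  91  94 100 118 118  79  56  56  54]
100 [92 93 76 63 62 64 64 60 64 72 73 74 58 40 38 50 68 75 75 72 71 72 83 94 97 99]
120 [ 62  61  60  61  61  61  62  60  62  71  73  72  58  42  38  51  72  75  74  73  69  77 117 151 150 149]
140 [ 60  60  60  61  61  60  60  60  61  70  73  67  41  33  52 107 158 137 137 153 155 153 151 151 152 152]
160 [ 61  61  60  60  60  61  60  59  58  66  67  48  32  38  53  75  85 101 107 128 147 158 155 155 155 154]
180 [ 61  61  60  60  60  59  59  56  51  68  59  27  37  40  55  77  92 110 131 145 148
[... 175 characters left out ...]
9  32  33  41  64  73  70  71  71  70  71  91 147 162 157 156 156]
240 [ 57  58  59  59  59  58  57  56  62  40  29  43  97 142 141 147 154 144 128 144 153 151 150 150 150 150]
260 [ 91  93  87  63  58  58  56  57  56  42  32  34  47  69  78  76  84  96 111 126 143 151 149 148 148 148]
280 [ 88  89  90  91  94  87  61  60  54  36  32  39  58  73  74  74  74  72  70  76 109 143 149 146 145 145]
300 [87 88 87 87 89 82 69 70 63 38 34 38 54 64 70 74 74 72 71 77 92 97 96 97 96 97]
320 [ 90  89  89  88  87  74  75  75  53  31  33  45  85  97  98  92  90  96  95  98 100  99  99  99  99  99]
340 [ 89  89  89  91  82  68  80  75  53  37  32  58  98 103  93  85  93  97  97  96  97  96  96  97  98  98]
```

```bash
cat >> h.py <<'E'
def edge(g,c,r0,r1,thr,skip=()):
    P=[]
    for k in range(0,360,5):
        if any(a<=k<=b for a,b in skip): continue
        a=np.radians(k);r=np.arange(r0,r1,.25)
        v=cv2.remap(g,np.float32([c[0]+r*np.cos(a)]),np.float32([c[1]+r*np.sin(a)]),cv2.INTER_LINEAR)[0]
        i=np.nonzero(v<thr)[0]
        if len(i): P.append((c[0]+r[i[0]]*np.cos(a),c[1]+r[i[0]]*np.sin(a)))
    return np.float32(P)
E
python3 - <<'E'
from h import *
import pickle
d=pickle.load(open("w5.pkl","rb"));g=cv2.cvtColor(d["image"],cv2.COLOR_BGR2GRAY);s=d["st"];R=np.array(s["ee_rot"]);p=np.array(s["ee_pos"])
for thr in(46,50,54):
    P=edge(g,(257,106.5),21.5,30,thr); e=cv2.fitEllipse(P)
    W=np.array([onz(d,*q,129) for q in P]); A=np.c_[2*W[:,:2],np.ones(len(W))]; x=np.linalg.lstsq(A,(W[:,:2]**2).sum(1),rcond=None)[0]
    print(thr,e,"world",x[:2],"r",np.sqrt(x[2]+x[0]**2+x[1]**2),"tool",R.T@(np.r_[x[:2],129]-p))
# die outline: print profile of die rows
hsv=cv2.cvtColor(d["image"],cv2.COLOR_BGR2HSV); m=cv2.inRange(hsv,(120,15,70),(165,90,245)); k=m[200:300,200:310]
cs=max(cv2.findContours(k,cv2.RETR_EXTERNAL,cv2.CHAIN_APPROX_NONE)[0],key=cv2.contourArea); h=cv2.convexHull(cs)[:,0]+[200,200]
print(cv2.boundingRect(h),cv2.fitEllipse(h))
for dz in(0,3.5,6):
    W=np.array([R.T@(onz(d,*q,p[2]-dz)-p) for q in h.astype(float)])[:,1:]
    A=np.c_[2*W,np.ones(len(W))]; x=np.linalg.lstsq(A,(W**2).sum(1),rcond=None)[0]; print(dz,"die tool yz",x[:2],"r",np.sqrt(x[2]+x[0]**2+x[1]**2),W.min(0),W.max(0))
E
```

```text
46 ((257.3303527832031, 106.94847869873047), (47.605194091796875, 49.426300048828125), 3.1955630779266357) world [446.18061442 367.59349669] r 18.28274379789907 tool [ 94.38406855   5.16978771 -75.59393406]
50 ((257.2937927246094, 106.91226196289062), (47.208351135253906, 49.011940002441406), 2.7506701946258545) world [446.14371066 367.61922539] r 18.12913823672841 tool [ 94.38423319   5.14179124 -75.62914804]
54 ((257.329833984375, 107.101318359375), (46.83212661743164, 48.345703125), 11.359162330627441) world [446.20480077 367.50434396] r 17.930431861077505 tool [ 94.38410824   5.16744815 -75.50158844]
(216, 218, 72, 68) ((251.70700073242188, 251.32412719726562), (66.97689056396484, 74.34983825683594), 89.71055603027344)
0 die tool yz [ 0.90631191 -4.78008478] r 20.158798033434714 [-17.9551711 -25.119455 ] [19.9177522  15.77325458]
3.5 die tool yz [ 0.90560838 -2.66100863] r 20.698658841283965 [-18.46099282 -23.54507545] [20.42618277 18.44275751]
6 die tool yz [ 0.90510586 -1.14738281] r 21.084273704033425 [-18.82229404 -22.42051863] [20.78934747 20.34954532]
```

Dark ring is the seal, its bore edge measures 18.2 mm radius (18.5 given), so mouth ≈ (446.2, 367.6). I'll come closer for a second measurement at nearly the die's own depth.

```bash
python3 -m pendant '[[20,4.3,-28,0,0,0,0.3],[50,4.3,-28,0,0,0,0.3],[58,4.3,-28,0,0,0,0.3],[58,4.3,-28,0,0,0,0.3],[58,4.3,-28,0,0,0,0.3]]'; cat > m.py <<'E'
from h import *
import pickle,sys
d=cam("wrist");d["st"]=s=manip.state();pickle.dump(d,open("w6.pkl","wb"));g=cv2.cvtColor(d["image"],cv2.COLOR_BGR2GRAY);R=np.array(s["ee_rot"]);p=np.array(s["ee_pos"])
cv2.imwrite("pics/w6.png",d["image"])
st(); c=np.array(proj(d,(446.2,367.6,129))); print("pred",c)
for thr in(45,50,55):
    P=edge(g,c,24,48,thr); W=np.array([onz(d,*q,129) for q in P])[:,:2]
    for _ in range(4):
        A=np.c_[2*W,np.ones(len(W))]; x=np.linalg.lstsq(A,(W**2).sum(1),rcond=None)[0]; r=np.sqrt(x[2]+x[0]**2+x[1]**2)
        e=np.abs(np.hypot(*(W-x[:2]).T)-r); W=W[e<max(.6,2*np.median(e))]
    print(thr,len(W),"world",x[:2],"r",r,"tool",R.T@(np.r_[x[:2],129]-p))
hsv=cv2.cvtColor(d["image"],cv2.COLOR_BGR2HSV); m=cv2.inRange(hsv,(120,15,70),(165,90,245)); k=m[205:300,200:310]
cs=max(cv2.findContours(k,cv2.RETR_EXTERNAL,cv2.CHAIN_APPROX_NONE)[0],key=cv2.contourArea); h=cv2.convexHull(cs)[:,0]+[200,205]
print(cv2.boundingRect(h))
for dz in(2,3.5,5):
    W=np.array([R.T@(onz(d,*q,p[2]-dz)-p) for q in h.astype(float)])[:,1:]
    A=np.c_[2*W,np.ones(len(W))]; x=np.linalg.lstsq(A,(W**2).sum(1),rcond=None)[0]; print(dz,"die tool yz",x[:2],"r",np.sqrt(x[2]+x[0]**2+x[1]**2))
E
python3 m.py
```

```text
time_s: 7.08
ee_pos: [460.1, 321.5, 166.9]
ee_rot: [[-0.004, 0.958, 0.285], [-0.001, 0.285, -0.958], [-1.0, -0.004, -0.0]]
wrist_force: [1.0, -0.6, -1.2]
width: 38.8
t 7.125 pos [460.1  321.66 167.09] w 39.08759012275894 F [-0.19  0.9  -1.24] M [-0.02  0.01  0.  ]
[[-0.    0.96  0.29]
 [-0.    0.29 -0.96]
 [-1.   -0.   -0.  ]]
[29.14  8.08 83.71  0.05 88.4  12.56]
pred [250.56 157.35]
45 72 world [445.87 368.63] r 17.988083882035724 tool [ 38.1   -0.1  -49.07]
50 72 world [445.87 368.6 ] r 17.84107825950624 tool [ 38.1   -0.11 -49.04]
55 69 world [445.9  368.56] r 17.704166536007055 tool [ 38.1   -0.09 -48.99]
(216, 218, 72, 68)
2 die tool yz [ 0.6  -2.99] r 20.5943339412354
3.5 die tool yz [ 0.6  -2.08] r 20.826843405828164
5 die tool yz [ 0.6  -1.17] r 21.059352870420923
```

```bash
python3 -m pendant '[[0,-0.7,-30,0,0,0,0.3],[5,-0.7,-47,0,0,0,0.3],[14,-0.7,-47,0,0,0,0.3],[17,-0.7,-47,0,0,0,0.3],[17,-0.7,-47,0,0,0,0.3]]'; python3 -m pendant '[[2,0,0,0,0,0,0.3],[4,0,0,0,0,0,0.3],[4,0,0,0,0,0,0.3]]';python3 -m pendant '[[2,0,0,0,0,0,0.3],[2,0,0,0,0,0,0.3]]'; python3 - <<'E'
from h import *
st()
E
```

```text
time_s: 7.75
ee_pos: [445.9, 365.6, 149.3]
ee_rot: [[-0.004, 0.959, 0.285], [-0.002, 0.285, -0.959], [-1.0, -0.005, 0.001]]
wrist_force: [-0.3, 0.3, -0.0]
width: 38.6
time_s: 8.12
ee_pos: [445.9, 365.4, 145.1]
ee_rot: [[-0.005, 0.959, 0.284], [-0.002, 0.284, -0.959], [-1.0, -0.005, 0.001]]
wrist_force: [0.4, -0.3, -0.6]
width: 39.5
time_s: 8.38
ee_pos: [445.8, 365.4, 142.9]
ee_rot: [[-0.005, 0.959, 0.284], [-0.002, 0.284, -0.959], [-1.0, -0.005, 0.001]]
wrist_force: [0.1, -0.8, -1.1]
width: 39.4
t 8.375 pos [445.77 365.37 142.91] w 39.388198700841336 F [ 0.08 -0.84 -1.11] M [-0.04  0.    0.  ]
[[-0.01  0.96  0.28]
 [-0.    0.28 -0.96]
 [-1.   -0.01  0.  ]]
[33.68 10.8  83.38  0.05 86.13 17.15]
```

No contact yet though the spigot foot is below the seal top: it appears to be in the bore. Keep going gently.

```bash
python3 -m pendant '[[2,0,0,0,0,0,0.3],[2,0,0,0,0,0,0.3]]';python3 -m pendant '[[1.5,0,0,0,0,0,0.3],[1.5,0,0,0,0,0,0.3]]';python3 -m pendant '[[1,0,0,0,0,0,0.3],[1,0,0,0,0,0,0.3]]'
```

```text
time_s: 8.62
ee_pos: [445.7, 365.4, 140.7]
ee_rot: [[-0.005, 0.959, 0.285], [-0.002, 0.285, -0.959], [-1.0, -0.006, 0.001]]
wrist_force: [-0.5, 0.3, -0.5]
width: 39.2
time_s: 8.88
ee_pos: [445.6, 365.4, 139.0]
ee_rot: [[-0.005, 0.959, 0.285], [-0.002, 0.285, -0.959], [-1.0, -0.006, 0.001]]
wrist_force: [0.3, 0.8, -1.6]
width: 39.4
time_s: 9.12
ee_pos: [445.8, 365.5, 138.5]
ee_rot: [[-0.005, 0.959, 0.285], [-0.002, 0.285, -0.959], [-1.0, -0.005, 0.001]]
wrist_force: [-0.2, -0.0, 1.7]
width: 39.5
```

```bash
python3 -m pendant '[[1,0,0,0,0,0,0.3],[1,0,0,0,0,0,0.3]]';python3 -m pendant '[[-0.5,0,0,0,0,0,0.4],[-0.5,0,0,0,0,0,0.65],[-0.5,0,0,0,0,0,0.7],[-10,0,0,0,0,0,0.7]]'; python3 - <<'E'
from h import *
st(); d=cam("wrist"); cv2.imwrite("pics/w7.png",d["image"])
hsv=cv2.cvtColor(d["image"],cv2.COLOR_BGR2HSV); m=cv2.inRange(hsv,(120,15,70),(165,90,245)); print(cv2.boundingRect(m[180:320,190:320]))
E
```

```text
time_s: 9.38
ee_pos: [445.9, 365.5, 138.2]
ee_rot: [[-0.004, 0.959, 0.285], [-0.002, 0.285, -0.959], [-1.0, -0.005, 0.0]]
wrist_force: [-1.3, -0.5, 3.7]
width: 39.6
time_s: 9.88
ee_pos: [445.3, 365.1, 147.1]
ee_rot: [[-0.007, 0.959, 0.285], [-0.003, 0.285, -0.959], [-1.0, -0.007, 0.001]]
wrist_force: [-0.6, -0.3, 0.1]
width: 59.6
t 9.875 pos [445.26 365.13 147.1 ] w 59.62378938615009 F [-0.61 -0.29  0.12] M [ 0.04 -0.   -0.02]
[[-0.01  0.96  0.28]
 [-0.    0.28 -0.96]
 [-1.   -0.01  0.  ]]
[33.68 10.67 83.05  0.05 86.7  17.15]
(16, 2, 96, 94)
```

```bash
python3 -m pendant '[[-50,0,0,0,0,0,0.7],[-76,-2,30,0,0,0,0.7],[-76,-4,60,0,0,0,0.7],[-76,-4,73,0,0,0,0.7],[-76,-4,73,0,0,0,0.7]]'; python3 - <<'E'
from h import *
import pickle
st(); d=cam("wrist"); d["st"]=s=manip.state(); pickle.dump(d,open("w7.pkl","wb")); R=np.array(s["ee_rot"]);p=np.array(s["ee_pos"])
c=np.array(proj(d,(446,368,135)));print(c)
x0,y0=int(c[0])-60,max(0,int(c[1])-60); cv2.imwrite("pics/w8.png",cv2.resize(d["image"][y0:y0+120,x0:x0+120],None,fx=5,fy=5,interpolation=cv2.INTER_CUBIC))
hsv=cv2.cvtColor(d["image"],cv2.COLOR_BGR2HSV); m=cv2.inRange(hsv,(120,15,70),(165,90,245)); k=m[y0:y0+120,x0:x0+120]
cs=max(cv2.findContours(k,cv2.RETR_EXTERNAL,cv2.CHAIN_APPROX_NONE)[0],key=cv2.contourArea); h=cv2.convexHull(cs)[:,0]+[x0,y0]
W=np.array([onz(d,*q,135) for q in h.astype(float)])[:,:2]; A=np.c_[2*W,np.ones(len(W))]; x=np.linalg.lstsq(A,(W**2).sum(1),rcond=None)[0]; print(x[:2],np.sqrt(x[2]+x[0]**2+x[1]**2))
E
```

```text
time_s: 10.55
ee_pos: [463.5, 294.4, 225.4]
ee_rot: [[-0.004, 0.959, 0.283], [-0.001, 0.283, -0.959], [-1.0, -0.004, -0.0]]
wrist_force: [-0.6, 0.5, 0.0]
width: 59.8
t 10.55 pos [463.55 294.4  225.43] w 59.79551456871402 F [-0.59  0.46  0.  ] M [-0.03  0.01 -0.03]
[[-0.    0.96  0.28]
 [-0.    0.28 -0.96]
 [-1.   -0.   -0.  ]]
[26.47  5.24 80.18  0.06 94.78 10.02]
[256.56 107.48]
[446.39 364.77] 22.824272536731847
```

View pics/w8.png

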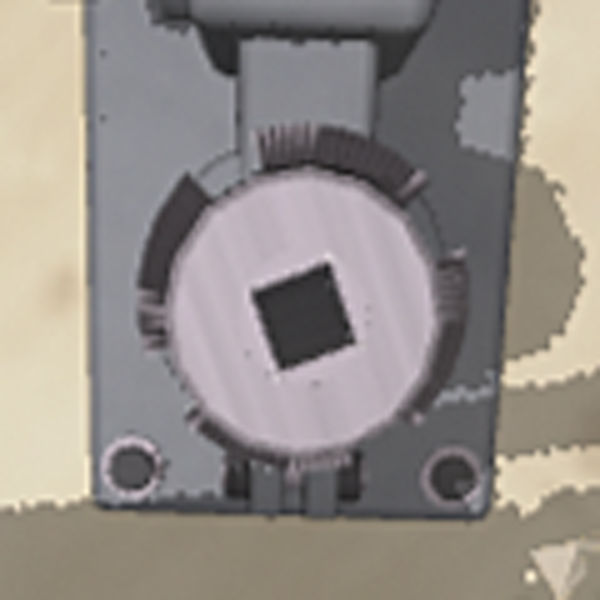

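The die sits flat and centred in the mouth, square opening visible at (305,315). The ramps and stop ribs show round it, with ribs at image angles of about 45° mod 90. Now to the cap.

```bash
python3 -m pendant '[[-10,-17,58,0,0,0,0.95],[-10,-34,116,0,0,0,0.95],[-10,-51,174,0,0,0,0.95],[-10,-68,232,0,0,0,0.95],[-10,-85,290,0,0,0,0.95]]'; python3 -m pendant '[[0,-17,58,0,0,0,0.95],[0,-34,116,0,0,0,0.95],[0,-51,174,0,0,0,0.95],[0,-68,232,0,0,0,0.95],[40,-72,245,0,0,0,0.95]]'; python3 -m pendant '[[20,0,0,0,0,0,0.95],[40,0,0,0,0,0,0.95],[40,0,0,0,0,0,0.95]]'; python3 - <<'E'
from h import *
import pickle
s=st(); d=cam("wrist"); d["st"]=s; pickle.dump(d,open("w9.pkl","wb")); cv2.imwrite("pics/w9.png",d["image"])
print(proj(d,(446,-207.5,28)))
E
```

```text
time_s: 11.22
ee_pos: [464.2, -7.9, 235.0]
ee_rot: [[-0.004, 0.958, 0.286], [0.0, 0.286, -0.958], [-1.0, -0.004, -0.001]]
wrist_force: [1.4, -0.4, -0.1]
width: 81.2
time_s: 11.85
ee_pos: [467.1, -267.3, 197.3]
ee_rot: [[0.002, 0.959, 0.283], [-0.004, 0.283, -0.959], [-1.0, 0.001, 0.005]]
wrist_force: [-0.1, 1.4, -0.3]
width: 81.1
time_s: 12.22
ee_pos: [466.6, -266.0, 154.7]
ee_rot: [[-0.002, 0.959, 0.284], [-0.001, 0.284, -0.959], [-1.0, -0.002, 0.0]]
wrist_force: [-0.2, -0.1, 0.3]
width: 81.3
t 12.225 pos [ 466.64 -266.    154.66] w 81.30381107525585 F [-0.15 -0.08  0.25] M [-0.01 -0.01  0.02]
[[-0.    0.96  0.28]
 [-0.    0.28 -0.96]
 [-1.   -0.    0.  ]]
[-35.67   5.35  88.17  -0.11  86.55 -52.16]
(np.float64(247.74199886821341), np.float64(121.74037773871187))
```

```bash
python3 - <<'E'
from h import *
import pickle
d=pickle.load(open("w9.pkl","rb"));s=d["st"];R=np.array(s["ee_rot"]);p=np.array(s["ee_pos"]);g=cv2.cvtColor(d["image"],cv2.COLOR_BGR2GRAY)
T=np.array(d["world_from_camera"]);print("camz",T[2,3],"rad px",32.5*f_of(d)/(T[2,3]-28))
x0,y0=180,55;k=g[y0:y0+140,x0:x0+140]
for r0,r1,p2 in((32,42,18),(12,20,15)):
    h=cv2.HoughCircles(k,cv2.HOUGH_GRADIENT,1,10,param1=80,param2=p2,minRadius=r0,maxRadius=r1)
    for c in([] if h is None else h[0][:4]): w=onz(d,c[0]+x0,c[1]+y0,28.2); print(c+[x0,y0,0],w,R.T@(w-p))
c=np.array([250,122.]);a=np.linspace(0,2*np.pi,12,endpoint=False);r=np.arange(8,50,2.)
np.set_printoptions(linewidth=200)
print(cv2.remap(g,np.float32(c[0]+np.outer(np.cos(a),r)),np.float32(c[1]+np.outer(np.sin(a),r)),1))
cv2.imwrite("pics/w9c.png",cv2.resize(d["image"][55:195,180:320],None,fx=4,fy=4,interpolation=cv2.INTER_CUBIC))
E
```

```text
camz 285.6582361726034 rad px 35.247945944311596
[249.5        119.5         35.70000076] [ 446.96066928 -205.16676115   28.2       ] [126.44827198  -1.32362058 -63.95613966]
[248.5        121.5         17.10000038] [ 446.59087687 -207.08897477   28.2       ] [126.45071821  -2.22392287 -62.21800807]
[[210 210 210 217 204 212 212 213 207 200 206 212 208 152 137 138 182 213 209 209 209]
 [212 214 214 194 199 214 214 213 209 209 210 202 204 140 190 215 212 213 212 212 211]
 [213 220 148 131 194 213 216 215 213 215 210 198 198 182 218 215 216 215 218 133 134]
 [167 136 138 140 159 217 210 210 209 208 206 205 205 203 214 212 208 207 212 217 217]
 [137 138 139 140 108 209 209 210 210 209 206 213 212 201 206 213 215 214 216 217 217]
 [138 139 139 138 130 180 218 214 216 210 212 218 219 211 191 210 213 215 216 217 218]
 [138 139 138 138 138 134 222 216 214 214 221 220 216 220 192 217 215 216 215 215 215]
 [131 137 137 136 136 125 217 216 219 218 219 218 217 220 221 203 212 210 210 210 211]
 [216 189 132 135 136 133 199 220 220 218 217 217 219 219 219 216 198 210 208 208 209]
 [212 211 211 212 199 129 228 219 220 220 218 218 218 218 216 219 146 209 208 202 194]
 [209 209 209 208 212 198 217 207 216 219 217 215 218 216 219 154 120 111 193 209 181]
 [209 210 210 212 180 215 217 214 213 209 206 206 212 215 153 131 130 135 208 148 128]]
```

```bash
python3 -m pendant '[[0,-2,-50,0,0,0,0.95],[30,-2,-63,0,0,0,0.95],[90,-2,-63,0,0,0,0.95],[130,-2,-63,0,0,0,0.95],[133,-2,-63,0,0,0,0.95]]'; python3 -m pendant '[[5,0,0,0,0,0,0.95],[6,0,0,0,0,0,0.95],[6,0,0,0,0,0,0.95]]'; python3 -m pendant '[[4,0,0,0,0,0,0.95],[4,0,0,0,0,0,0.95]]'
```

```text
time_s: 12.9
ee_pos: [446.0, -205.5, 21.0]
ee_rot: [[-0.004, 0.959, 0.285], [0.0, 0.285, -0.959], [-1.0, -0.004, -0.002]]
wrist_force: [0.4, 0.2, 0.6]
width: 80.6
time_s: 13.28
ee_pos: [447.1, -206.1, 16.6]
ee_rot: [[-0.002, 0.959, 0.285], [-0.001, 0.285, -0.959], [-1.0, -0.002, 0.001]]
wrist_force: [-0.4, -0.0, -0.0]
width: 81.0
time_s: 13.52
ee_pos: [447.2, -206.2, 12.8]
ee_rot: [[-0.002, 0.959, 0.285], [-0.001, 0.285, -0.959], [-1.0, -0.002, 0.001]]
wrist_force: [0.3, 0.4, -0.7]
width: 81.2
```

```bash
python3 -m pendant '[[2.5,0,0,0,0,0,0.95],[2.5,0,0,0,0,0,0.95]]'; python3 -m pendant '[[2,0,0,0,0,0,0.95],[2,0,0,0,0,0,0.95]]'; python3 -m pendant '[[0,0,0,0,0,0,0.8],[0,0,0,0,0,0,0.7],[0,0,0,0,0,0,0.6],[0,0,0,0,0,0,0.6],[0,0,0,0,0,0,0.6]]'; python3 -m pendant '[[0,0,0,0,0,0,0.6],[0,0,0,0,0,0,0.6]]'
```

```text
time_s: 13.78
ee_pos: [446.9, -206.1, 10.0]
ee_rot: [[-0.002, 0.959, 0.285], [-0.001, 0.285, -0.959], [-1.0, -0.002, 0.0]]
wrist_force: [0.4, 0.1, -0.4]
width: 81.1
time_s: 14.02
ee_pos: [446.7, -206.0, 7.6]
ee_rot: [[-0.003, 0.959, 0.285], [-0.001, 0.285, -0.959], [-1.0, -0.003, -0.0]]
wrist_force: [0.4, 0.7, 0.1]
width: 81.4
time_s: 14.65
ee_pos: [447.1, -206.3, 8.2]
ee_rot: [[-0.002, 0.959, 0.285], [-0.001, 0.285, -0.959], [-1.0, -0.002, 0.001]]
wrist_force: [-0.4, -0.6, 4.0]
width: 62.3
time_s: 14.9
ee_pos: [447.1, -206.3, 8.2]
ee_rot: [[-0.002, 0.959, 0.285], [-0.001, 0.285, -0.959], [-1.0, -0.002, 0.001]]
wrist_force: [-0.1, 0.1, 2.8]
width: 62.9
```

```bash
python3 -m pendant '[[-5,0,0,0,0,0,0.6],[-50,0,0,0,0,0,0.6],[-110,0,0,0,0,0,0.6],[-170,0,0,0,0,0,0.6],[-222,0,0,0,0,0,0.6]]'; python3 - <<'E'
from h import *
import pickle
s=st(); d=cam("wrist"); d["st"]=s; pickle.dump(d,open("w10.pkl","wb")); cv2.imwrite("pics/w10.png",d["image"])
R=np.array(s["ee_rot"]);p=np.array(s["ee_pos"])
print("cap top proj",proj(d,p+R@[-20,0,0]),"TCP",proj(d,p))
cv2.imwrite("pics/w10c.png",cv2.resize(d["image"][180:330,160:345],None,fx=4,fy=4,interpolation=cv2.INTER_CUBIC))
E
```

```text
time_s: 15.52
ee_pos: [447.1, -205.7, 231.9]
ee_rot: [[-0.002, 0.959, 0.285], [-0.001, 0.285, -0.959], [-1.0, -0.002, 0.001]]
wrist_force: [1.5, -0.3, -1.5]
width: 63.0
t 15.525 pos [ 447.13 -205.68  231.95] w 63.018745069050254 F [ 1.53 -0.33 -1.53] M [-0.08 -0.1   0.04]
[[-0.    0.96  0.28]
 [-0.    0.28 -0.96]
 [-1.   -0.    0.  ]]
[-31.24  -2.24  87.1   -0.11  95.19 -47.79]
cap top proj (np.float64(250.25615649671272), np.float64(283.12623065628327)) TCP (np.float64(250.44916780409233), np.float64(259.75217809881974))
```

View pics/w10c.png

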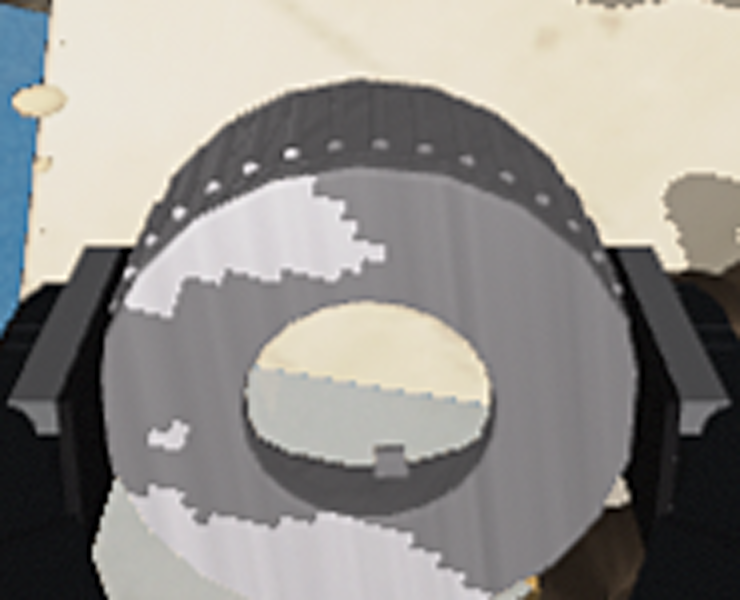

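The cap is held level, and one lug shows through the hole at native pixel (257.5,295.5). Twelve pictures viewed, so from here it's numbers only.

```bash
python3 - <<'E'
from h import *
import pickle
d=pickle.load(open("w10.pkl","rb"));s=d["st"];R=np.array(s["ee_rot"]);p=np.array(s["ee_pos"])
tp=lambda u,v,h: R.T@(onz(d,160+u/4-.4,180+v/4-.4,p[2]+h)-p)
for q in((367.5,407.5),(243,405),(492,405),(368,300),(368,515),(103,380),(635,380),(365,170)): print(q,tp(*q,20))
c=tp(367.5,407.5,20)
for h in(-3,-4.7,-6): l=tp(392,462,h); print("lug",l, np.degrees(np.arctan2(l[1]-c[1],l[2]-c[2])))
P=np.array([445.75,365.45,0]); 
for dz in(1,1.3,2): print(P-R@[0,.3,dz])
E
```

```text
(367.5, 407.5) [-20.00176944   0.57680419  -0.92937384]
(243, 405) [-19.97349725 -14.10260295  -1.25692922]
(492, 405) [-20.03048517  15.2485184   -1.30241776]
(368, 300) [-20.01139849   0.63810934 -15.46220419]
(368, 515) [-19.99163017   0.63329746  14.73248372]
(103, 380) [-19.94422494 -30.34918088  -4.70358051]
(635, 380) [-20.06493     31.82023025  -4.79597109]
(365, 170) [-20.02139168   0.31377095 -31.69511971]
lug [ 3.00879722  4.10050891 25.59389468] 7.567620256849625
lug [ 4.70962388  4.14337186 26.97882195] 7.282720081591314
lug [ 6.01025603  4.17614941 28.03788398] 7.083020067432494
[ 4.45177731e+02  3.66323217e+02 -7.22122489e-05]
[ 4.45092326e+02  3.66610804e+02 -2.68527602e-04]
[ 4.44893048e+02  3.67281839e+02 -7.26596760e-04]
```

Held cap is centred within about 1 mm, with a lug 7° mod 90 in the same frame where the ramp starts lie at about 17°. So it should land on the ramps and drop after roughly 15° of backing. Carry it over.

```bash
python3 -m pendant '[[0,17,-58,0,0,0,0.6],[0,34,-116,0,0,0,0.6],[0,51,-174,0,0,0,0.6],[0,68,-232,0,0,0,0.6],[0,85,-290,0,0,0,0.6]]'; python3 -m pendant '[[0,17,-58,0,0,0,0.6],[0,34,-116,0,0,0,0.6],[0,51,-174,0,0,0,0.6],[0,68,-232,0,0,0,0.6],[0,76,-259,0,0,0,0.6]]';  python3 -m pendant '[[0,0,0,0,0,0,0.6],[0,0,0,0,0,0,0.6]]'; python3 - <<'E'
from h import *
s=st(); d=np.array([445.3,366.8,165])-s["ee_pos"]; print("tool delta",np.array(s["ee_rot"]).T@d)
E
```

```text
time_s: 16.2
ee_pos: [447.9, 96.7, 236.8]
ee_rot: [[0.009, 0.959, 0.284], [-0.009, 0.284, -0.959], [-1.0, 0.006, 0.011]]
wrist_force: [0.6, 0.6, -0.6]
width: 62.8
time_s: 16.82
ee_pos: [445.7, 369.4, 232.5]
ee_rot: [[0.006, 0.958, 0.288], [-0.01, 0.288, -0.958], [-1.0, 0.003, 0.011]]
wrist_force: [0.5, -0.8, -0.5]
width: 62.7
time_s: 17.08
ee_pos: [445.3, 368.6, 231.3]
ee_rot: [[0.004, 0.958, 0.288], [-0.012, 0.288, -0.958], [-1.0, 0.001, 0.012]]
wrist_force: [0.2, -0.9, -1.6]
width: 62.4
t 17.075 pos [445.28 368.63 231.33] w 62.440585996725815 F [ 0.24 -0.87 -1.56] M [ 0.02 -0.02  0.04]
[[ 0.    0.96  0.29]
 [-0.01  0.29 -0.96]
 [-1.    0.    0.01]]
[34.38  8.89 75.48 -0.69 95.82 17.59]
tool delta [66.35 -0.55  0.94]
```

```bash
python3 -m pendant '[[40,-0.5,1,0,0.7,0,0.6],[75,-0.5,1,0,0.7,0,0.6],[83,-0.5,1,0,0.7,0,0.6],[83,-0.5,1,0,0.7,0,0.6]]'; python3 - <<'E'
from h import *
s=st(); d=np.array([445.3,366.8,148])-s["ee_pos"]; print("tool delta",np.array(s["ee_rot"]).T@d)
E
```

```text
time_s: 17.58
ee_pos: [445.8, 365.7, 148.7]
ee_rot: [[0.001, 0.958, 0.286], [-0.0, 0.286, -0.958], [-1.0, 0.001, 0.0]]
wrist_force: [0.5, 0.0, -0.0]
width: 62.7
t 17.575 pos [445.75 365.73 148.72] w 62.67636864293095 F [ 0.47  0.05 -0.01] M [0.02 0.02 0.03]
[[ 0.    0.96  0.29]
 [-0.    0.29 -0.96]
 [-1.    0.    0.  ]]
[33.75 10.41 83.17 -0.03 86.4  17.11]
tool delta [ 0.72 -0.13 -1.16]
```

```bash
python3 -m pendant '[[5,0,-1.2,0,0,0,0.6],[9,0,-1.2,0,0,0,0.6],[9,0,-1.2,0,0,0,0.6]]'; python3 -m pendant '[[4,0,0,0,0,0,0.6],[6,0,0,0,0,0,0.6],[6,0,0,0,0,0,0.6]]'; python3 -m pendant '[[3,0,0,0,0,0,0.6],[3,0,0,0,0,0,0.6]]'
```

```text
time_s: 17.95
ee_pos: [445.4, 367.0, 139.9]
ee_rot: [[0.001, 0.958, 0.287], [-0.0, 0.287, -0.958], [-1.0, 0.001, 0.0]]
wrist_force: [-0.8, -0.2, -1.6]
width: 63.2
time_s: 18.32
ee_pos: [445.2, 366.9, 133.5]
ee_rot: [[0.0, 0.958, 0.287], [-0.0, 0.287, -0.958], [-1.0, 0.0, 0.0]]
wrist_force: [0.5, 0.1, -1.1]
width: 63.0
time_s: 18.58
ee_pos: [445.0, 366.7, 130.0]
ee_rot: [[-0.0, 0.958, 0.287], [-0.001, 0.287, -0.958], [-1.0, -0.001, 0.001]]
wrist_force: [-0.4, 0.7, -2.1]
width: 63.4
```

```bash
python3 -m pendant '[[2,0,0,0,0,0,0.6],[2,0,0,0,0,0,0.6]]'; python3 -m pendant '[[1.5,0,0,0,0,0,0.6],[1.5,0,0,0,0,0,0.6]]'; python3 -m pendant '[[1,0,0,0,0,0,0.6],[1,0,0,0,0,0,0.6]]'
```

```text
time_s: 18.82
ee_pos: [444.9, 366.6, 127.8]
ee_rot: [[-0.001, 0.958, 0.287], [-0.001, 0.287, -0.958], [-1.0, -0.001, 0.001]]
wrist_force: [-0.1, 0.1, -1.9]
width: 63.0
time_s: 19.08
ee_pos: [444.8, 366.6, 126.1]
ee_rot: [[-0.001, 0.958, 0.287], [-0.001, 0.287, -0.958], [-1.0, -0.002, 0.001]]
wrist_force: [-0.3, -0.1, -1.5]
width: 62.9
time_s: 19.32
ee_pos: [444.9, 366.6, 125.2]
ee_rot: [[-0.001, 0.958, 0.287], [-0.001, 0.287, -0.958], [-1.0, -0.001, 0.001]]
wrist_force: [0.5, 0.1, -0.8]
width: 63.2
```

```bash
python3 -m pendant '[[1,0,0,0,0,0,0.6],[1,0,0,0,0,0,0.6]]'; python3 -m pendant '[[1,0,0,0,0,0,0.6],[1,0,0,0,0,0,0.6]]'; python3 - <<'E'
from h import *
st()
E
```

```text
time_s: 19.58
ee_pos: [444.9, 366.7, 125.1]
ee_rot: [[-0.0, 0.958, 0.287], [-0.001, 0.287, -0.958], [-1.0, -0.001, 0.001]]
wrist_force: [-1.0, -1.3, 2.8]
width: 63.2
time_s: 19.82
ee_pos: [445.0, 366.7, 125.1]
ee_rot: [[0.0, 0.958, 0.287], [-0.001, 0.287, -0.958], [-1.0, -0.0, 0.001]]
wrist_force: [-2.5, -1.1, 5.1]
width: 62.6
t 19.825 pos [444.97 366.68 125.05] w 62.63859919138877 F [-2.55 -1.09  5.05] M [-0.31  0.39 -0.04]
[[ 0.    0.96  0.29]
 [-0.    0.29 -0.96]
 [-1.   -0.    0.  ]]
[33.88 11.29 84.91 -0.03 83.82 17.22]
```

Resting on the ramps at exactly the expected height (TCP 125.1) with 5 N. Back it off anticlockwise.

```bash
python3 -m pendant '[[1,0,0,-3,0,0,0.6],[1,0,0,-6,0,0,0.6],[1,0,0,-8,0,0,0.6],[1,0,0,-8,0,0,0.6]]'; python3 -m pendant '[[1.5,0,0,-2,0,0,0.6],[1.5,0,0,-4,0,0,0.6],[1.5,0,0,-4,0,0,0.6]]'; python3 - <<'E'
from h import *
st()
E
```

```text
time_s: 20.32
ee_pos: [445.8, 367.4, 125.0]
ee_rot: [[0.002, 0.909, 0.417], [0.001, 0.417, -0.909], [-1.0, 0.003, -0.0]]
wrist_force: [1.6, 1.9, 5.2]
width: 63.1
time_s: 20.7
ee_pos: [446.4, 367.7, 124.7]
ee_rot: [[0.004, 0.878, 0.479], [0.003, 0.479, -0.878], [-1.0, 0.005, -0.0]]
wrist_force: [0.5, 0.5, 6.5]
width: 62.8
t 20.7 pos [446.37 367.74 124.69] w 62.80451913387458 F [0.5  0.48 6.52] M [ 0.03  0.12 -0.02]
[[ 0.    0.88  0.48]
 [ 0.    0.48 -0.88]
 [-1.    0.01 -0.  ]]
[33.88 11.31 84.92 -0.02 83.47  5.25]
```

```bash
python3 -m pendant '[[1,0,0,-2,0,0,0.6],[1,0,0,-4,0,0,0.6],[1,0,0,-4,0,0,0.6]]'; python3 -m pendant '[[1.5,0,0,-2,0,0,0.6],[1.5,0,0,-4,0,0,0.6],[1.5,0,0,-4,0,0,0.6]]'; python3 - <<'E'
from h import *
st()
E
```

```text
time_s: 21.08
ee_pos: [446.7, 368.2, 124.1]
ee_rot: [[0.005, 0.842, 0.539], [0.004, 0.539, -0.842], [-1.0, 0.007, -0.0]]
wrist_force: [1.6, 1.9, 4.7]
width: 62.5
time_s: 21.45
ee_pos: [445.8, 367.3, 120.7]
ee_rot: [[0.002, 0.802, 0.597], [0.001, 0.597, -0.802], [-1.0, 0.002, 0.001]]
wrist_force: [0.4, 0.8, -1.3]
width: 63.1
t 21.45 pos [445.78 367.32 120.65] w 63.10370228939073 F [ 0.38  0.77 -1.33] M [0.03 0.05 0.03]
[[ 0.   0.8  0.6]
 [ 0.   0.6 -0.8]
 [-1.   0.   0. ]]
[33.88 11.48 85.2  -0.02 83.17 -2.75]
```

Dropped at about 20° of backing. Lower onto the die.

```bash
python3 -m pendant '[[1.2,0,0,-2,0,0,0.6],[1.2,0,0,-2,0,0,0.6]]'; python3 -m pendant '[[1,0,0,0,0,0,0.6],[1,0,0,0,0,0,0.6]]'; python3 -m pendant '[[0.8,0,0,0,0,0,0.6],[0.8,0,0,0,0,0,0.6]]';  python3 - <<'E'
from h import *
st()
E
```

```text
time_s: 21.7
ee_pos: [445.6, 367.2, 119.2]
ee_rot: [[0.002, 0.781, 0.625], [0.001, 0.625, -0.781], [-1.0, 0.002, 0.001]]
wrist_force: [-1.2, 0.1, -1.7]
width: 62.8
time_s: 21.95
ee_pos: [445.7, 367.2, 118.8]
ee_rot: [[0.002, 0.781, 0.625], [0.001, 0.625, -0.781], [-1.0, 0.002, 0.001]]
wrist_force: [-1.3, -0.8, 2.3]
width: 63.1
time_s: 22.2
ee_pos: [445.7, 367.2, 118.4]
ee_rot: [[0.002, 0.781, 0.624], [0.001, 0.624, -0.781], [-1.0, 0.003, 0.001]]
wrist_force: [-2.0, -0.7, 4.0]
width: 63.0
t 22.2 pos [445.74 367.22 118.41] w 62.95187543872026 F [-2.04 -0.72  3.96] M [-0.23  0.22 -0.02]
[[ 0.    0.78  0.62]
 [ 0.    0.62 -0.78]
 [-1.    0.    0.  ]]
[33.88 11.56 85.38 -0.03 82.92 -4.76]
```

```bash
python3 -m pendant '[[0.5,0,0,3,0,0,0.6],[0.6,0,0,6,0,0,0.6],[0.7,0,0,9,0,0,0.6],[0.7,0,0,9,0,0,0.6]]'; python3 - <<'E'
from h import *
st()
E
python3 -m pendant '[[0.6,0,0,3,0,0,0.6],[0.8,0,0,6,0,0,0.6],[0.9,0,0,8,0,0,0.6],[0.9,0,0,8,0,0,0.6]]'; python3 - <<'E'
from h import *
st()
E
```

```text
time_s: 22.7
ee_pos: [446.3, 367.2, 118.2]
ee_rot: [[0.004, 0.869, 0.495], [0.001, 0.495, -0.869], [-1.0, 0.004, 0.001]]
wrist_force: [1.0, -1.7, 5.1]
width: 62.7
t 22.7 pos [446.34 367.15 118.25] w 62.73816920656379 F [ 0.99 -1.72  5.1 ] M [-0.22  0.04  0.02]
[[ 0.    0.87  0.49]
 [ 0.    0.49 -0.87]
 [-1.    0.    0.  ]]
[33.86 11.56 85.39 -0.07 82.82  4.2 ]
time_s: 23.2
ee_pos: [446.5, 367.2, 117.8]
ee_rot: [[0.004, 0.929, 0.37], [0.001, 0.37, -0.929], [-1.0, 0.005, 0.0]]
wrist_force: [-1.1, -1.9, 5.5]
width: 62.8
t 23.2 pos [446.46 367.17 117.77] w 62.82551394274641 F [-1.07 -1.95  5.52] M [-0.3   0.21 -0.04]
[[ 0.    0.93  0.37]
 [ 0.    0.37 -0.93]
 [-1.    0.    0.  ]]
[33.86 11.58 85.42 -0.08 82.74 12.17]
```

```bash
python3 -m pendant '[[0.5,0,0,3,0,0,0.6],[0.7,0,0,6,0,0,0.6],[0.8,0,0,8,0,0,0.6],[0.8,0,0,8,0,0,0.6]]'; python3 - <<'E'
from h import *
st()
E
python3 -m pendant '[[0.5,0,0,3,0,0,0.6],[0.7,0,0,6,0,0,0.6],[0.8,0,0,8,0,0,0.6],[0.8,0,0,8,0,0,0.6]]'; python3 - <<'E'
from h import *
st()
E
```

```text
time_s: 23.7
ee_pos: [446.5, 367.2, 117.4]
ee_rot: [[0.005, 0.971, 0.237], [0.001, 0.237, -0.971], [-1.0, 0.005, -0.0]]
wrist_force: [-2.6, -2.1, 4.4]
width: 62.8
t 23.7 pos [446.48 367.2  117.44] w 62.845326457089 F [-2.6  -2.12  4.43] M [-0.25  0.31 -0.  ]
[[ 0.    0.97  0.24]
 [ 0.    0.24 -0.97]
 [-1.    0.   -0.  ]]
[33.86 11.59 85.45 -0.08 82.69 20.13]
time_s: 24.2
ee_pos: [446.5, 367.3, 117.2]
ee_rot: [[0.005, 0.995, 0.101], [0.002, 0.101, -0.995], [-1.0, 0.005, -0.001]]
wrist_force: [-1.7, -1.6, 5.3]
width: 62.5
t 24.2 pos [446.5  367.29 117.2 ] w 62.54575377652762 F [-1.72 -1.6   5.27] M [-0.25  0.34 -0.04]
[[ 0.    0.99  0.1 ]
 [ 0.    0.1  -0.99]
 [-1.    0.01 -0.  ]]
[33.86 11.59 85.48 -0.07 82.64 28.1 ]
```

```bash
python3 -m pendant '[[0.4,0,0,3,0,0,0.6],[0.6,0,0,6,0,0,0.6],[0.7,0,0,8,0,0,0.6],[0.7,0,0,8,0,0,0.6]]'; python3 - <<'E'
from h import *
st()
E
python3 -m pendant '[[0.4,0,0,3,0,0,0.6],[0.5,0,0,6,0,0,0.6],[0.6,0,0,8,0,0,0.6],[0.6,0,0,8,0,0,0.6]]'; python3 - <<'E'
from h import *
st()
E
```

```text
time_s: 24.7
ee_pos: [446.5, 367.5, 116.7]
ee_rot: [[0.005, 0.999, -0.039], [0.002, -0.039, -0.999], [-1.0, 0.005, -0.002]]
wrist_force: [-1.1, -0.6, 5.4]
width: 63.3
t 24.7 pos [446.52 367.45 116.74] w 63.29686139972715 F [-1.1  -0.58  5.43] M [-0.22  0.28 -0.  ]
[[ 0.01  1.   -0.04]
 [ 0.   -0.04 -1.  ]
 [-1.    0.   -0.  ]]
[33.86 11.61 85.51 -0.06 82.57 36.09]
time_s: 25.2
ee_pos: [446.6, 367.6, 116.5]
ee_rot: [[0.005, 0.984, -0.177], [0.003, -0.177, -0.984], [-1.0, 0.005, -0.004]]
wrist_force: [-0.3, -1.3, 4.8]
width: 63.1
t 25.2 pos [446.61 367.59 116.53] w 63.05712053882992 F [-0.31 -1.27  4.82] M [-0.2   0.35  0.02]
[[ 0.01  0.98 -0.18]
 [ 0.   -0.18 -0.98]
 [-1.    0.   -0.  ]]
[33.87 11.61 85.53 -0.04 82.51 44.09]
```

```bash
python3 -m pendant '[[0.3,0,0,3,0,0,0.6],[0.4,0,0,6,0,0,0.6],[0.5,0,0,8,0,0,0.6],[0.5,0,0,8,0,0,0.6]]'; python3 - <<'E'
from h import *
st()
E
python3 -m pendant '[[0.4,0,0,3,0,0,0.6],[0.4,0,0,4,0,0,0.6],[0.4,0,0,4,0,0,0.6]]'; python3 - <<'E'
from h import *
st()
E
```

```text
time_s: 25.7
ee_pos: [446.7, 367.7, 116.5]
ee_rot: [[0.006, 0.95, -0.313], [0.003, -0.313, -0.95], [-1.0, 0.004, -0.005]]
wrist_force: [-0.9, -1.0, 6.5]
width: 63.3
t 25.7 pos [446.66 367.71 116.53] w 63.2685933231375 F [-0.92 -0.96  6.46] M [-0.22  0.33  0.04]
[[ 0.01  0.95 -0.31]
 [ 0.   -0.31 -0.95]
 [-1.    0.   -0.  ]]
[33.87 11.61 85.53 -0.04 82.48 52.08]
time_s: 26.08
ee_pos: [446.6, 367.8, 116.5]
ee_rot: [[0.006, 0.926, -0.378], [0.003, -0.378, -0.926], [-1.0, 0.004, -0.005]]
wrist_force: [-1.5, -1.9, 5.5]
width: 63.0
t 26.075 pos [446.62 367.76 116.48] w 62.95631835578898 F [-1.54 -1.92  5.47] M [-0.27  0.32  0.06]
[[ 0.01  0.93 -0.38]
 [ 0.   -0.38 -0.93]
 [-1.    0.   -0.01]]
[33.87 11.61 85.54 -0.03 82.47 56.06]
```

```bash
for i in 1 2; do python3 -m pendant '[[0.3,0,0,2,0,0,0.6],[0.3,0,0,2,0,0,0.6]]' | grep pos; python3 -c "
from h import *
s=manip.state();print(s['wrist_force'],s['wrist_torque'],s['qpos'][5])"; done
```

```text
ee_pos: [446.6, 367.8, 116.5]
[-1.12389493 -2.06412394  4.90854465] [-0.19314272  0.33572318 -0.00754995] 58.053411257646104
ee_pos: [446.3, 368.0, 116.5]
[-1.67869627 -0.88912856  6.49794086] [-0.17411811  0.49887628  0.14428516] 60.02952542396759
```

```bash
python3 -m pendant '[[0.3,0,0,1.5,0,0,0.6],[0.3,0,0,1.5,0,0,0.6]]' | grep pos; python3 -c "
from h import *
s=manip.state();print(s['wrist_force'],s['wrist_torque'],s['qpos'][5])"
```

```text
ee_pos: [445.9, 368.1, 116.5]
[-1.45841598 -1.5117756   6.46953088] [-0.27675188  0.48715874  0.32141151] 61.47568051641511
```

```bash
python3 -m pendant '[[0.2,0,0,1.2,0,0,0.6],[0.2,0,0,1.2,0,0,0.6]]' | grep pos; python3 -c "
from h import *
s=manip.state();print(s['wrist_force'],s['wrist_torque'],s['qpos'][5])"
```

```text
ee_pos: [445.6, 368.0, 116.5]
[-1.75667046 -1.45689734  5.49656152] [-0.31539686  0.45535121  0.5292427 ] 62.58219033458301
```

Torque rose from about 0.05 to 0.53 N m over 4.5° at about 67° forward, with the height level at 116.5 (home predicted): it's at the stops. Release and retreat.

```bash
python3 -m pendant '[[0,0,0,0,0,0,0.6],[0,0,0,0,0,0,0.8],[0,0,0,0,0,0,0.95],[0,0,0,0,0,0,0.95],[0,0,0,0,0,0,0.95]]'; python3 -m pendant '[[-10,0,0,0,0,0,0.95],[-30,0,0,0,0,0,0.95],[-60,0,0,0,0,0,0.95],[-100,0,0,0,0,0,0.95],[-100,0,0,0,0,0,0.95]]'; python3 -m pendant '[[0,0,40,0,0,0,0.95],[0,0,75,0,0,0,0.95],[0,0,75,0,0,0,0.95]]'; python3 - <<'E'
from h import *
import pickle
s=st(); d=cam("wrist"); d["st"]=s; pickle.dump(d,open("w11.pkl","wb")); t=cam("top"); cv2.imwrite("pics/w11.png",d["image"]);cv2.imwrite("pics/t11.png",t["image"])
g=cv2.cvtColor(d["image"],cv2.COLOR_BGR2GRAY)
for z in(136.5,139):
  c=proj(d,(446,367.5,z)); print(z,c)
T=np.array(d["world_from_camera"]); f=f_of(d); rad=32.5*f/(T[2,3]-136.5); x0,y0=int(c[0])-70,max(0,int(c[1])-70); k=g[y0:y0+140,x0:x0+140]
for r0,r1 in((rad*.9,rad*1.1),(rad*15/32.5*.85,rad*15/32.5*1.15)):
    h=cv2.HoughCircles(k,cv2.HOUGH_GRADIENT,1,10,param1=80,param2=14,minRadius=int(r0),maxRadius=int(r1)+1)
    for q in([] if h is None else h[0][:3]): print(q+[x0,y0,0],onz(d,q[0]+x0,q[1]+y0,136.5),"r mm@136.5",q[2]/rad*32.5)
# bystanders: difference of top image before/after outside arm
a=pickle.load(open("d0.pkl","rb"))["top"]["image"]; df=cv2.absdiff(a,t["image"]).max(2); 
for n,u,v in(("cap0",304,204),("dieA",344,205),("dieB0",366,205),("ball",175,229),("needle",281,221),("tape",378,164),("dish",404,191)): print(n,(df[v-14:v+15,u-14:u+15]>40).mean().round(3))
E
```

```text
time_s: 27.7
ee_pos: [445.6, 368.0, 116.3]
ee_rot: [[0.004, 0.877, -0.48], [0.003, -0.48, -0.877], [-1.0, 0.002, -0.005]]
wrist_force: [-0.2, 0.6, -0.7]
width: 81.4
time_s: 28.32
ee_pos: [447.0, 369.0, 222.1]
ee_rot: [[0.012, 0.877, -0.48], [0.009, -0.48, -0.877], [-1.0, 0.007, -0.014]]
wrist_force: [-0.5, 0.8, 0.5]
width: 81.1
time_s: 28.7
ee_pos: [410.1, 301.7, 220.7]
ee_rot: [[0.012, 0.877, -0.481], [0.009, -0.481, -0.877], [-1.0, 0.006, -0.013]]
wrist_force: [-0.5, 1.2, 0.9]
width: 80.8
t 28.7 pos [410.06 301.73 220.75] w 80.78441699374677 F [-0.48  1.22  0.87] M [-0.02 -0.01 -0.06]
[[ 0.01  0.88 -0.48]
 [ 0.01 -0.48 -0.88]
 [-1.    0.01 -0.01]]
[29.91 -0.53 86.7   0.09 92.99 58.67]
136.5 (np.float64(249.55573154815872), np.float64(111.12194421101782))
139 (np.float64(249.5531419831221), np.float64(111.2442346412146))
[250.5 108.5  44.2] [447.52 368.8  136.5 ] r mm@136.5 34.22218746553781
[249.5 110.5  21.1] [446.18 367.91 136.5 ] r mm@136.5 16.3368361111665
cap0 0.114
dieA 0.005
dieB0 0.015
ball 0.403
needle 0.048
tape 0.0
dish 0.0
```

Cap is concentric with the barrel, and its size in the image (44.2 px, 44.1 expected allowing for tilt) fits the home height. The ball's image differs, probably because of the arm or its shadow. I'll move clear and check.

```bash
python3 -m pendant '[[-40,-30,40,0,0,0,0.95],[-80,-30,100,0,0,0,0.95],[-80,-30,160,0,0,0,0.95],[-80,-30,220,0,0,0,0.95],[-80,-30,280,0,0,0,0.95]]' | grep pos; python3 -m pendant '[[0,-30,60,0,0,0,0.95],[0,-60,120,0,0,0,0.95],[0,-90,180,0,0,0,0.95],[0,-90,180,0,0,0,0.95]]' | grep -E "pos|force"; python3 - <<'E'
from h import *
import pickle
t=cam("top")["image"];a=pickle.load(open("d0.pkl","rb"))["top"]["image"]; df=cv2.absdiff(a,t).max(2)
for n,u,v in(("cap0",304,204),("dieA",344,205),("dieB0",366,205),("ball",175,229),("needle",281,221),("tape",378,164),("dish",404,191),("foot",118,205)): print(n,(df[v-14:v+15,u-14:u+15]>40).mean().round(3))
def ballc(I):
    k=cv2.inRange(cv2.cvtColor(I,cv2.COLOR_BGR2GRAY)[210:245,155:195],0,110); M=cv2.moments(k,True); return M["m10"]/M["m00"],M["m01"]/M["m00"],M["m00"]
print(ballc(a),ballc(t))
E
```

```text
ee_pos: [249.7, 72.0, 297.0]
ee_pos: [166.2, -61.5, 317.0]
wrist_force: [1.0, -0.6, -0.1]
cap0 0.103
dieA 0.005
dieB0 0.008
ball 0.0
needle 0.045
tape 0.0
dish 0.0
foot 0.379
(20.98843930635838, 18.6242774566474, 173.0) (20.92737430167598, 18.69832402234637, 179.0)
```

```bash
python3 -c "
from h import *
print(order.sign_off()); print(manip.state()['time_s'])"
```

```text
the job is handed in; nothing more can be done
None
the job is handed in; nothing more can be done
```

The square die is in the barrel's mouth, spigot down, and the cap is screwed home over it. I handed the job in shortly after 30 s of robot time.

- **Die:** it met the seal at the expected height with about 4 N. The wrist picture afterwards showed it flat and centred.
- **Backing:** the cap came to rest on the ramps at the expected height with about 5 N. I turned it anticlockwise about 20° before the lugs dropped. It then went about 2° further and came to rest on the die.
- **Screwing home:** it drew down about 2.3 mm to the expected home height. At about 67° clockwise the torque rose from near zero to 0.53 N m. That is above the 0.3 N m counted as firm, but below 1 N m. The torque before the stop read about 0 to 0.06 N m, less than the 0.1 to 0.4 you gave.

**Last checks:**
- After release, the wrist image put the cap within about 1.5 mm of the barrel's axis, and its apparent size matched the home height.
- The top view showed no change at the round die, ball, tape or dish. A small difference in the needle's window (about 4.5% of pixels) is probably the cap's old spot or its shadow. I did not follow it up.
- I had used all 12 picture views by the time I lifted the cap, so everything after that was judged from forces, heights and image measurements alone.

The gripper read 2 to 4 mm narrower than the known die and cap diameters. Wrist and top cameras also differed by 2 to 4 mm, and by about 7 mm at the mouth, so I placed by the wrist camera and by feel.

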